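# Clamp the spice jar with the ratchet lever

## Robot

A 6-joint arm with a two-finger parallel gripper is mounted at the origin on the work surface. World frame = base frame: x ahead of the robot, y to its left, z up, the work surface at z = 0. Lengths are in m, angles in rad, forces in N, time in s.
With the tool pointing down it reaches from about 0.3 to 0.875 m from the base axis. Payload 6.4 kg.
Tool frame: the origin (TCP) lies on the centre line of the jaws, within the pads' length; the fingertips stand 14 mm ahead of it and the grasp point (between the pads) lies 5 mm behind it; z points along the fingers, y is the line along which they close (so a half turn about z gives the same grasp; the last joint's range is limited). The gripper opens to 85 mm and grips with 20 to 120 N. Pads are 22 mm wide; open, the fingers measure 114 mm over their backs; the gripper's body (76 mm by 85 mm) begins 54 mm behind the grasp point. The pads swing forward as they close: fully open they stand 13 mm farther back than shut.
Start: joints at [0.965, 0.181, 1.607, -0, 1.354, -0.206], TCP at [0.224, 0.53, 0.217] pointing down, gripper open.
Joint ranges: [-2.99, 2.99], [-0.89, 2.07], [0.3, 2.58], [-1.14, 4.28], [0, 2.63], [-3.12, 3.12]. Speed limits (rad/s): [2.57, 2.57, 3.01, 3.14, 3.14, 3.14].

## Interface

Orientations are given as a unit quaternion [w, x, y, z].
In Python, from rig import arm gives the robot as it stands. Calls block until the motion is done:
- arm.movep(position, orientation): joint-space move of the TCP to a pose.
- arm.move_l(position, feed=0.15, orientation=None, max_force=None): straight line of the TCP; orientation=None keeps the orientation; feed is the mean speed in m/s. With max_force (N) it stops when the force on the tool has changed by that much, and returns True; else False.
- arm.move_j(angles): joint-space move.
- arm.let_go() and arm.gripper_close(newtons=None): open the fingers fully, or close them until they stop; newtons is the grip in N (None keeps the last).
- arm.pause(seconds).
- arm.solve_ik(position, orientation): joint angles nearest the present ones, or None.
- arm.snapshot(name): name is "side" or "top"; returns a dict with "pixels" (480x640x3 uint8, red, green, blue), "depth" (480x640 float32, m along the optical axis (not along the pixel's ray), 0 where there is no reading), "fx", "fy", "cx", "cy" (pixels), "eye" and "rotation" of the camera in the world. Camera axes: x right, y down, z forward; pixel columns grow to the right and rows downward; lengths in m; the calibration is good to about 2 mm. A picture is of the moment at which its call begins.
A pose or a line that the arm cannot do raises arm.PlanningError and nothing moves.
- arm.finish_job(): hands the job in; it is judged then, once.
Readings, each from a call of its own:
- arm.current_t(): time.
- arm.current_joints(): joint angles.
- arm.current_qvel(): joint speeds.
- arm.current_tau(): joint torques, N m.
- arm.current_eef_pos(): TCP position.
- arm.current_tcp_rot(): TCP orientation.
- arm.current_ft_force(): force on the tool from outside, world axes, zero at the start.
- arm.current_wrist_torque(): the same for the moment, N m.
- arm.current_finger_gap(): opening from 0.0 (shut) to 1.0 (fully open).
- arm.current_grasp_force(): force on a finger pad.
Only numpy, scipy, OpenCV 4.12 (cv2) and the standard library are available. Lean on these libraries where they do the work, as an engineer would, in place of code of your own. Each camera call takes 0.05 s, during which the arm holds its last target. There are 200 camera calls.

## Task

Stand the jar with the brass cap upright between the two jaws of the ratchet jar clamp, then pump the clamp's red lever handle to and fro, one tooth a stroke, until the jar is gripped firmly, and stop there: it is glass, so do not squeeze it harder than the clamp's proper grip. Leave the lever swung back to its rest stop and the hand clear; move the jaw only with the lever, and do not disturb the other things.

Things in the scene. Friction and masses are not known exactly. Their poses are not given: they have to be found in the camera images.
- jar_mid (a point): Centre (33 mm above the foot) of the amber hexagonal glass jar with the brass cap: 66 mm tall, 0.08 to 0.17 kg; hexagonal body 52 mm high, 42 mm across flats (48.5 across corners), then a round cap 37 mm across, 14 mm high. z is up; one pair of flats faces its own +y and -y, the others lie 60 degrees to either side. It starts on the worktop; the look-alikes have silver caps.
- nest (a point): Point on the clamp's bed, 12 mm above the worktop, half-way between the open jaws, where the jar's foot is to stand; fixed to the clamp. z is up, y the closing direction of the driven jaw, x across. Jaws: 46 mm wide, 26 mm above the bed, faces at first 58 mm apart (29 mm either side of this point). Two rails along y, 8 mm above the bed, are 62 mm apart inside.
- clamp: The ratchet jar clamp, screwed down: dark base plate 115 x 304 mm, axes as those of nest; origin on the worktop, 29 mm in -y of nest. Proper grip: 5 to 28 N on the jar; above 45 N, even for a moment, the glass cracks. One tooth adds about 16 N once the spring is met; 3 to 6 strokes in all. An aluminium housing 46 mm high stands at the +y end.
- rack: The driven jaw and its rack (brass pins every 10 mm). Origin on the worktop plane below the middle of the jaw's face, y the closing direction. Each full lever stroke moves it 10 mm; pushed, it goes 2 to 3 mm farther, then settles back on the holding pawl (2 to 5 N of grip are lost). The grip is the contact force between this jaw and the jar.
- back_face (a point): Middle of the back jaw's face, 25 mm above the worktop. Pushed by the jar, the back jaw slides in +y almost freely (1 to 2 N) for 4 to 34 mm: this depends on a preload screw hidden in the housing, set differently every time. Then it meets a spring of 1.6 N per mm, and only that gives the grip.
- lever (a joint): Lever angle, rad: 0 at the rest stop, 0.39 at the far stop; it grows anticlockwise seen from above, swinging the handle to the clamp's +y and driving the jaw to +y. It stays where it is left. A stroke goes from below 0.04 (the drive pawl catches the next pin) to above 0.35 (the holding pawl drops in; hard stop at 0.39) and back.
- handle (a point): Point on the axis of the red upright handle post at the lever's end, 90 mm above the worktop. Post: round, 18 mm across, from 56 to 114 mm above the worktop; lever bar below it 18 mm wide. Moving it takes 1 to 3 N while the jaw runs free. Held still at the end of a stroke it pushes back with under 1 N if the jaw is free, else with 0.25 to 0.35 of the jaw's force: stop after the first stroke that ends with about 3.5 N or more.
- lever_pivot (a point): Point on the lever's upright pivot axis, 90 mm above the worktop, 115 mm from the handle point; axes as those of nest. At rest (lever 0) the line from here to the handle points 0.195 rad clockwise of the clamp's +x axis, at the far stop 0.195 rad anticlockwise of it.
- jar_b: Hexagonal jar with silver cap, green contents, 49 mm wide, 66 mm tall; origin under its foot. A bystander: leave it where it is.
- jar_c: Hexagonal jar with silver cap, red contents, 49 mm wide, 66 mm tall; origin under its foot. A bystander: leave it where it is.
- mortar: White porcelain mortar, 110 mm across, 75 mm high; origin under its foot. A bystander: leave it where it is.
- pestle: Black steel pestle lying along its x axis, 155 mm long, 30 mm thick. A bystander: leave it where it is.
- funnel: Folded flat aluminium funnel with a sliding latch, lying along its x axis, 155 mm long, 60 mm wide, 14 mm high; origin under the wide part, spout to +x. A bystander: leave it where it is.
Things that resemble listed ones, but are neither listed nor needed, are in the scene too. Leave any blue look-alike of the part that bears jar_mid alone.

How it is judged:
On the way, in this order (a step that is already met when the one before it is completed fails the run):
1. the brass-capped jar stands upright and released on the clamp bed between the jaws (z of jar_mid in the frame of nest between 0.026 and 0.04 m and angle between jar_mid's own z axis and vertical below 0.1 rad and x of jar_mid in the frame of nest between -0.02 and 0.02 m and y of jar_mid in the frame of nest between -0.012 and 0.012 m and contact force between the fingers and jar below 0.1 N and linear speed of jar below 0.02 m/s), for 0.2 s.
2. with the jar in place the lever is pumped to the end of a stroke (z of jar_mid in the frame of nest between 0.026 and 0.04 m and angle between jar_mid's own z axis and vertical below 0.1 rad and x of jar_mid in the frame of nest between -0.02 and 0.02 m and value of joint lever above 0.33 rad), for 0.02 s.
3. the jaw grips the jar with at least 5 N (contact force between jar and rack above 5 N), for 0.2 s.
At the end, for the whole second after the job is handed in: The brass-capped jar stands upright (within 0.1 rad) on the clamp bed within 20 mm of the centre line, gripped between the jaws with 5 to 28 N and at rest; the lever is back at rest (below 0.06 rad) (z of jar_mid in the frame of nest between 0.026 and 0.04 m and angle between jar_mid's own z axis and vertical below 0.1 rad and x of jar_mid in the frame of nest between -0.02 and 0.02 m and contact force between jar and rack between 5 and 28 N and value of joint lever below 0.06 rad and linear speed of jar below 0.01 m/s); the robot touches nothing.
It fails at once if the jar is squeezed with more than 45 N by the jaw (contact force between jar and rack above 45 N).
It fails at once if the hand pushes the driven jaw or its rack (over 5 N) (contact force between the fingers and rack above 5 N).
It fails at once if another jar, the mortar, the pestle or the funnel is moved by more than 20 mm (distance of any of jar_b, jar_c, mortar, pestle, funnel from where it was at the start of the episode above 0.02 m).
It also fails if it takes over 67 s, if anything falls off the work surface, if the arm or the gripper's body presses on something with over 40 N, if the wrist force passes 120 N, or if a joint passes its speed limit or range.

## Working session

There is one attempt and no reset: what is moved stays moved. The work goes in short steps, each a Python script; the robot and the scene stay as the last script left them, time stands still between calls to the robot, and variables do not carry over. Pictures are saved under pics/ and viewed, at most 10 in all, crops included, and the job is handed in when it is done.

```bash
mkdir -p pics
cat > h.py <<'E'
import numpy as np, cv2
from rig import arm
def snap(n,f=None):
    s=arm.snapshot(n)
    if f: cv2.imwrite('pics/'+f,s['pixels'][:,:,::-1])
    return s
def cloud(s):
    v,u=np.mgrid[:480,:640]; d=s['depth']
    p=np.stack([(u-s['cx'])/s['fx']*d,(v-s['cy'])/s['fy']*d,d],-1)
    w=p@np.array(s['rotation']).T+np.array(s['eye'])
    w[d==0]=np.nan
    return w
E
python3 - <<'E'
from h import *
for n in('top','side'):
    s=snap(n,n+'1.png'); np.save(n+'1.npy',cloud(s)); print(n,s['eye'],np.round(s['rotation'],3).tolist(),s['fx'])
print(arm.current_t(),arm.current_tcp_rot(),arm.current_eef_pos())
E
```

```text
Traceback (most recent call last):
  File "h.py", line 10, in cloud
    w=p@np.array(s['rotation']).T+np.array(s['eye'])
      ~^~~~~~~~~~~~~~~~~~~~~~~~~~
ValueError: matmul: Input operand 1 has a mismatch in its core dimension 0, with gufunc signature (n?,k),(k,m?)->(n?,m?) (size 4 is different from 3)
```

View pics/top1.png

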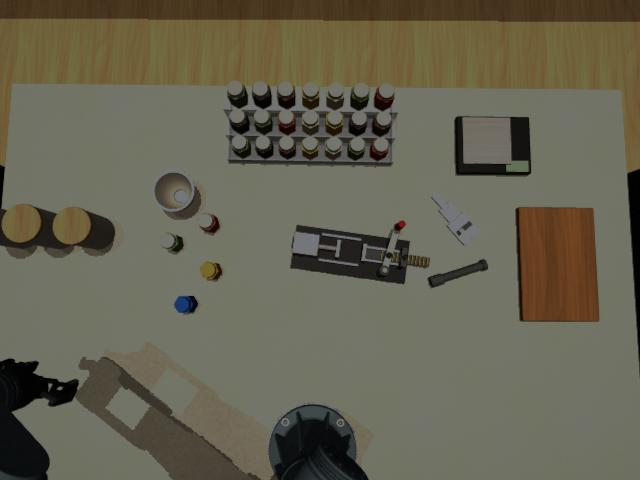

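The top view shows the brass-capped jar at (210,270) and the clamp at about (350,255), with the housing on the left at (306,244). The red handle is at (401,225) and the pivot at (384,270). `rotation` comes back as a quaternion, so I'll convert it.

```bash
sed -i "s/np.array(s\['rotation'\]).T/R.from_quat(np.array(s['rotation'])[[1,2,3,0]]).as_matrix().T/; 1a from scipy.spatial.transform import Rotation as R" h.py
python3 - <<'E'
from h import *
for n in('top','side'):
    s=snap(n,n+'1.png'); np.savez(n+'1.npz',w=cloud(s),px=s['pixels']); print(n,s['eye'],s['rotation'],s['fx'])
w=np.load('top1.npz')['w']
for n,(u,v) in dict(jar=(210,269),jb=(171,241),handle=(401,225),pivot=(384,270),housing=(306,244),plate=(370,272),table=(450,320)).items(): print(n,w[v-1:v+2,u-1:u+2].reshape(-1,3).mean(0).round(4))
a=cv2.imread('pics/top1.png')[200:320,130:450]; cv2.imwrite('pics/topc.png',cv2.resize(a,(800,300),interpolation=cv2.INTER_CUBIC))
print(arm.current_t(),arm.current_tcp_rot(),arm.current_eef_pos())
E
```

```text
top [3.98292510e-01 5.15851940e-04 1.16149559e+00] [-0.03618808  0.70959732 -0.70275228  0.03607344] 436.16486959162035
side [ 0.10053156 -0.93457848  0.89717904] [-0.41698274  0.88288917 -0.19869358  0.08457524] 593.9158526663214
jar [0.4534 0.2613 0.0655]
jb [0.5233 0.3624 0.0653]
handle [ 0.5622 -0.2101  0.1142]
pivot [ 0.4553 -0.1765  0.0622]
housing [nan nan nan]
plate [ 0.4522 -0.1475  0.013 ]
table [ 0.3287 -0.3589  0.0013]
0.15 [-2.73685749e-04  1.98554674e-01  9.80089577e-01 -6.22829374e-04] [0.22352296 0.52929269 0.21599953]
```

View pics/side1.png

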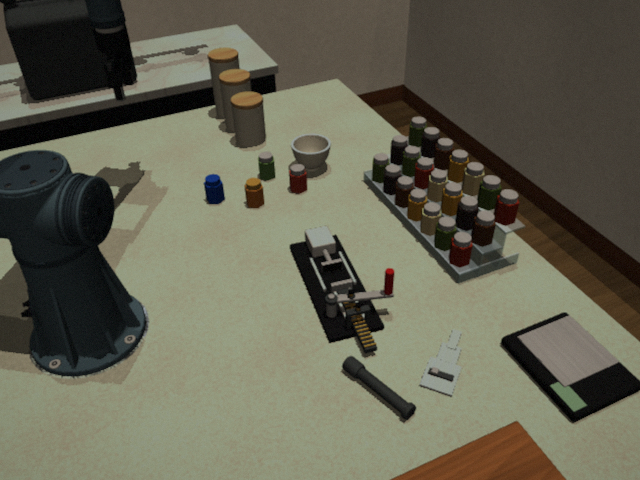

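View pics/topc.png

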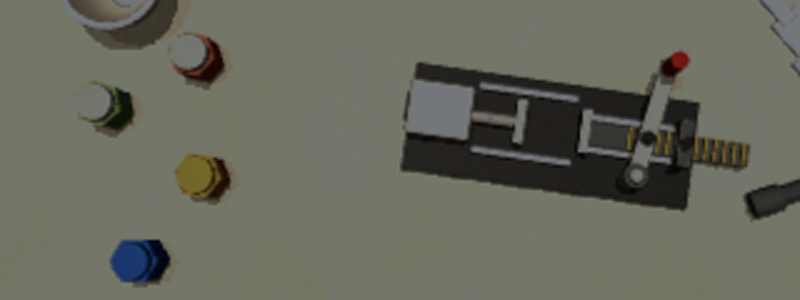

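The side view shows the amber jar at (254,193), a blue decoy at (214,189), and the clamp with its red handle at (389,281). In the top crop, the jaws are at (521,120) and (587,132). Next I'll fit the poses.

```bash
cat > fit.py <<'E'
from h import *
from scipy.optimize import least_squares, minimize
T=np.load('top1.npz');S=np.load('side1.npz')
def sel(D,box):
    w=D['w'];x0,x1,y0,y1,z0,z1=box
    m=(w[...,0]>x0)&(w[...,0]<x1)&(w[...,1]>y0)&(w[...,1]<y1)&(w[...,2]>z0)&(w[...,2]<z1)
    return w[m],D['px'][m].astype(int)
for n,D in(('top',T),('side',S)):
    p,c=sel(D,(.35,.6,-.26,.1,.007,.017)); k=c.max(1)<75; q=p[k]
    r=cv2.minAreaRect((q[:,:2]*1000).astype(np.float32)); print(n,'plate',k.sum(),np.median(q[:,2]),r)
    p,c=sel(D,(.5,.62,-.28,-.14,.1,.13)); print(n,'handle top',len(p),p.mean(0),cv2.minEnclosingCircle((p[:,:2]*1000).astype(np.float32)))
    p,c=sel(D,(.43,.5,-.21,-.15,.052,.08)); print(n,'pivot?',len(p),p.mean(0))
    p,c=sel(D,(.41,.5,.21,.31,.060,.073)); print(n,'cap',len(p),p.mean(0),cv2.minEnclosingCircle((p[:,:2]*1000).astype(np.float32)))
    p,c=sel(D,(.41,.5,.21,.31,.008,.048)); print(n,'body',len(p),p.mean(0).round(4),c.mean(0))
    np.save(n+'_body.npy',p)
    def f(a):
        d=p[:,:2]-a[:2]; t=a[2]+np.pi/3*np.arange(6)
        return (d@np.array([np.cos(t),np.sin(t)])).max(1)-.021
    for t0 in (0,.35,.7):
        s=least_squares(f,[.4534,.2613,t0],loss='soft_l1',f_scale=.001); print('  hex',s.x.round(4),s.cost*1e6)
E
python3 fit.py
```

```text
top plate 3039 0.01249580997250721 ((498.8990478515625, -97.14535522460938), (310.3048095703125, 115.2402572631836), 82.21925354003906)
top handle top 50 [ 0.56431741 -0.20979884  0.11235938] ((565.0341186523438, -210.555419921875), 8.746522903442383)
top pivot? 181 [ 0.47082296 -0.18082551  0.05901932]
top cap 173 [0.4519518  0.26795524 0.06591088] ((452.3058166503906, 268.6961975097656), 18.713428497314453)
top body 54 [0.4489 0.2514 0.0299] [40.         25.11111111  8.87037037]
  hex [ 0.452   0.2687 -0.1088] 4.687008525262629
  hex [0.4524 0.2683 0.3491] 50.072458425263456
  hex [0.452  0.2687 0.9354] 4.675787839373121
side plate 2868 0.011753104194618336 ((497.9755554199219, -102.31034851074219), (318.5721435546875, 115.35350036621094), 82.56185150146484)
side handle top 82 [ 0.56395254 -0.21543814  0.11063899] ((564.5358276367188, -212.67123413085938), 10.41431999206543)
side pivot? 265 [ 0.47236123 -0.18645055  0.05810072]
side cap 115 [0.45097725 0.26458637 0.06487051] ((451.907958984375, 264.65704345703125), 21.273290634155273)
side body 230 [0.4474 0.2521 0.0287] [60.15217391 36.52608696 16.19130435]
  hex [ 0.4521  0.2677 -0.1186] 271.46388388034416
  hex [ 0.4521  0.2677 -0.1149] 271.4770841690827
  hex [0.4521 0.2677 0.9285] 271.46388387415504
```

```bash
cat >> fit.py <<'E'
print('----')
th=np.deg2rad(-7.65); ex=np.array([np.cos(th),np.sin(th)]);ey=np.array([-ex[1],ex[0]]);o=np.array([.4985,-.0975])
for n,D in(('top',T),('side',S)):
    w=D['w']; q=(w[...,:2]-o); X=q@ex;Y=q@ey;Z=w[...,2]
    dark=(D['px'].max(2)<75)&(abs(Z-.012)<.004)&(abs(X)<.07)&(abs(Y)<.2)
    e=dark&(X>.035)|dark&(X<-.035); print(n,'plate off-rack y',np.percentile(Y[e],[.5,2,98,99.5]),'x',np.percentile(X[dark],[.5,99.5]))
    for a,b in((.03,.2),(-.2,-.03)):
      print('   y',np.percentile(Y[dark&(X>a)&(X<b)],[1,99]))
    m=(abs(X)<.022)&(Z>.031)&(Z<.044)&(abs(Y)<.1)
    h,b=np.histogram(Y[m],np.arange(-.1,.1,.003)); print([(round(v*1000),c) for v,c in zip(b,h) if c])
    m=(abs(Y)<.06)&(Z>.033)&(Z<.042); print('jaw x',[ (np.percentile(X[m&s],[1,99])) for s in (Y>0,Y<0)])
    m=(abs(X)<.06)&(Z>.043)&(Z<.05)&(Y>.05);print('housing',np.percentile(Y[m],[1,99]),np.percentile(X[m],[1,99]))
E
python3 fit.py | sed -n '/----/,$p'
```

```text
----
top plate off-rack y [-0.14633892 -0.14237432  0.14925915  0.15400894] x [-0.05663545  0.05728388]
   y [-0.14507914  0.15150804]
   y [-0.14488194  0.15266092]
[(-79, np.int64(1)), (-37, np.int64(4)), (-34, np.int64(16)), (-31, np.int64(17)), (-28, np.int64(17)), (-25, np.int64(10)), (32, np.int64(8)), (35, np.int64(17)), (38, np.int64(16)), (41, np.int64(16)), (44, np.int64(4)), (47, np.int64(3)), (50, np.int64(3)), (53, np.int64(3)), (56, np.int64(3)), (59, np.int64(3)), (62, np.int64(3)), (65, np.int64(5)), (68, np.int64(4)), (71, np.int64(4)), (74, np.int64(5)), (77, np.int64(3)), (80, np.int64(3)), (83, np.int64(4)), (86, np.int64(4)), (89, np.int64(8)), (92, np.int64(2)), (95, np.int64(2))]
jaw x [array([-0.43546921,  0.30178458]), array([-0.46437126,  0.30457626])]
housing [0.09063107 0.64157239] [-0.05519601  0.0488064 ]
side plate off-rack y [-0.15062629 -0.14765754  0.14089756  0.14845187] x [-0.05691528  0.05721847]
   y [-0.1497561   0.14300423]
   y [-0.14913849  0.14643541]
[(-100, np.int64(4)), (-97, np.int64(4)), (-94, np.int64(2)), (-91, np.int64(2)), (-40, np.int64(10)), (-37, np.int64(34)), (-34, np.int64(25)), (-31, np.int64(13)), (-28, np.int64(13)), (-25, np.int64(4)), (26, np.int64(3)), (29, np.int64(26)), (32, np.int64(25)), (35, np.int64(16)), (38, np.int64(12)), (41, np.int64(11)), (44, np.int64(1)), (47, np.int64(3)), (50, np.int64(3)), (53, np.int64(1)), (56, np.int64(1)), (59, np.int64(1)), (62, np.int64(2)), (65, np.int64(3)), (68, np.int64(1)), (71, np.int64(3)), (74, np.int64(2)), (77, np.int64(1)), (80, np.int64(1)), (83, np.int64(11)), (86, np.int64(35)), (89, np.int64(36)), (92, np.int64(12)), (95, np.int64(3))]
jaw x [array([-0.43529006,  0.27451201]), array([-0.59019146,  0.36236512])]
housing [0.08693145 0.64543699] [-0.05676839  0.05125154]
```

Poses I'm using:
- **Jar:** (0.452, 0.2675), with flat normals at -0.11 + k·60°.
- **Nest:** about (0.499, -0.0945), clamp yaw -0.1335.
- **Handle:** (0.5645, -0.211).

The sizes match the given ones: cap radius 18.7 mm, plate 115 mm wide, jaw gap about 57 mm. I'll grasp the jar across flats now.

```bash
cat >> h.py <<'E'
def down(psi):
    a=(psi+np.pi/2)/2; return [0,np.cos(a),np.sin(a),0]
E
python3 - <<'E'
from h import *
q=down(.937)
arm.movep([.452,.2675,.16],q); arm.move_l([.452,.2675,.045],feed=.12)
arm.gripper_close(30)
print(arm.current_finger_gap(),arm.current_grasp_force(),arm.current_eef_pos(),arm.current_t())
arm.move_l([.452,.2675,.17],feed=.15)
arm.movep([.499,-.0945,.17],down(.39))
print(arm.current_finger_gap(),arm.current_grasp_force(),arm.current_ft_force(),arm.current_t())
s=snap('side','side2.png'); w=cloud(s); np.savez('side2.npz',w=w,px=s['pixels'])
cv2.imwrite('pics/side2c.png',cv2.resize(s['pixels'][160:360,240:440,::-1],(600,600),interpolation=cv2.INTER_CUBIC))
E
```

```text
0.4061157635588092 29.555182456970215 [0.45239933 0.26763783 0.04557363] 3.1083
0.41000696568433953 30.057429671287537 [ 0.17266972  0.29138273 -0.91031147] 5.4583
```

View pics/side2c.png

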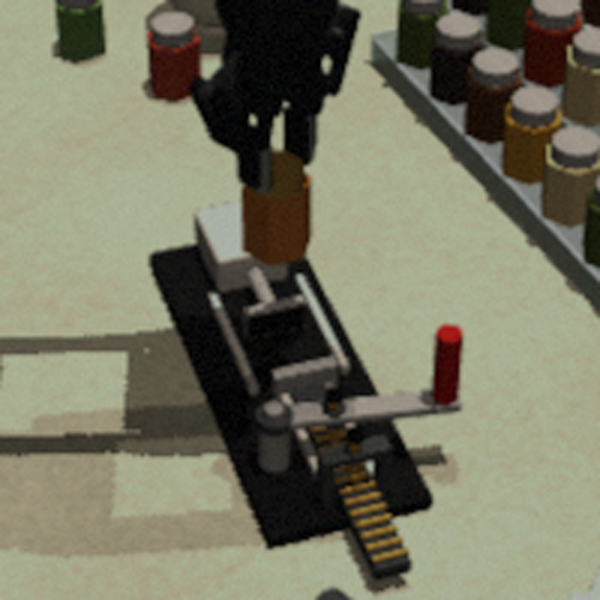

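The jar (crop (277,215)) is held upright above the clamp, and the jaws at (275,310) and (305,375) are clear. I'll lower it and release.

Run:
```python
from h import *
arm.move_l([.499,-.0945,.075],feed=.1)
hit=arm.move_l([.499,-.0945,.0555],feed=.02,max_force=6)
print(hit,arm.current_eef_pos(),arm.current_ft_force())
arm.let_go(); arm.pause(.3)
p=arm.current_eef_pos()
arm.move_l([p[0],p[1],.2],feed=.15)
arm.movep([.45,.15,.22],down(.39))
print(arm.current_t())
for n in('top','side'):
    s=snap(n); np.savez(n+'3.npz',w=cloud(s),px=s['pixels'])
    if n=='side': a=s['pixels'][200:360,260:420,::-1]
    else: b=s['pixels'][200:300,280:440,::-1]
cv2.imwrite('pics/c3.png',np.hstack([cv2.resize(a,(400,400),interpolation=2),cv2.copyMakeBorder(cv2.resize(b,(400,250),interpolation=2),0,150,0,0,0)]))
T=np.load('top3.npz');w=T['w']
ex=np.array([np.cos(-.1335),np.sin(-.1335)]);ey=np.array([-ex[1],ex[0]])
q=w[...,:2]-[.499,-.0945];X=q@ex;Y=q@ey;Z=w[...,2]
m=(abs(X)<.035)&(abs(Y)<.035)&(Z>.07)&(Z<.09); print('cap',m.sum(),X[m].mean(),Y[m].mean(),np.median(Z[m]))
c=cv2.minEnclosingCircle((np.stack([X[m],Y[m]],1)*1000).astype(np.float32));print(c)
for s in (1,-1):
    m=(abs(X)<.022)&(Z>.031)&(Z<.042)&(Y*s>.024)&(Y*s<.05);print('jaw',np.percentile(Y[m],[2,98]))
```

```text
True [ 0.4994389  -0.09491392  0.06443139] [ 0.95971583 -0.16989092  2.74717431]
10.1083
cap 209 0.005922349097148151 0.010915947994129392 0.07994607230952377
((5.311492919921875, 10.410162925720215), 22.036928176879883)
jaw [0.03062187 0.04857388]
jaw [-0.03728708 -0.02720794]
```

View pics/c3.png

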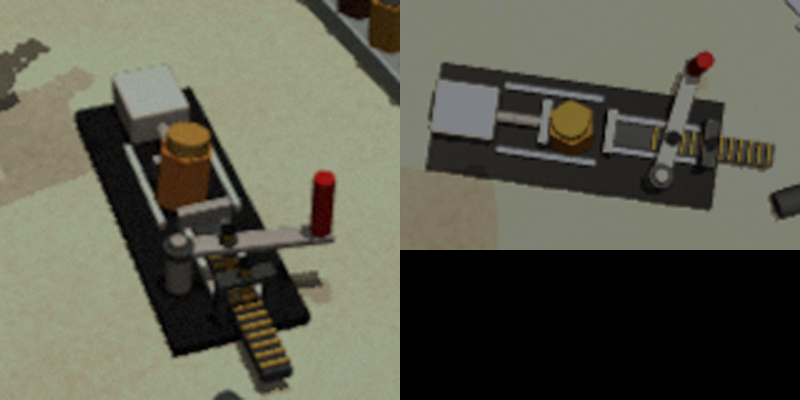

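The jar looks closer to the back jaw at (545,120) than I intended, and the descent stopped 7 mm early. It may be leaning, so I'll check tilt with a plane fit on the cap.

Run:
```python
from h import *
ex=np.array([np.cos(-.1335),np.sin(-.1335)]);ey=np.array([-ex[1],ex[0]])
for n in('top','side'):
    D=np.load(n+'3.npz');w=D['w'];q=w[...,:2]-[.499,-.0945];X=q@ex;Y=q@ey;Z=w[...,2]
    m=(abs(X)<.04)&(abs(Y)<.04)&(Z>.073)&(Z<.095)
    A=np.c_[X[m],Y[m],np.ones(m.sum())]; z=Z[m]
    k=np.ones(len(z),bool)
    for i in range(6):
        c=np.linalg.lstsq(A[k],z[k],rcond=None)[0]; k=abs(A@c-z)<.0015
    print(n,m.sum(),k.sum(),'slope',c,'x',np.percentile(X[m][k],[1,99]),'y',np.percentile(Y[m][k],[1,99]),'z',np.percentile(z[k],[2,50,98]))
    m=(abs(X)<.04)&(abs(Y)<.035)&(Z>.016)&(Z<.064)&(D['px'][...,0]>D['px'][...,2]*1.8)
    for a in np.arange(.016,.064,.008):
        mm=m&(Z>a)&(Z<=a+.008); print('  z%.3f'%a,mm.sum(),np.percentile(X[mm],[5,95]).round(4) if mm.sum() else '',np.percentile(Y[mm],[5,95]).round(4) if mm.sum() else '')
```

```text
top 182 81 slope [-0.1096732  -0.03039341  0.08207627] x [-0.0074033   0.02597485] y [-0.00460972  0.02839934] z [0.07845067 0.08050182 0.0830888 ]
  z0.016 8 [-0.0186  0.0207] [-0.015   0.0239]
  z0.024 9 [-0.0205 -0.0118] [-0.0107  0.0213]
  z0.032 13 [-0.0207 -0.0078] [-0.0135  0.019 ]
  z0.040 11 [-0.0183 -0.0073] [-0.0116  0.0253]
  z0.048 15 [-0.019  -0.0057] [-0.0117  0.0254]
  z0.056 11 [-0.0173  0.0025] [-0.0074  0.028 ]
side 192 84 slope [-0.05898355 -0.02969251  0.08101444] x [-0.00809368  0.02596173] y [-0.00754019  0.02584252] z [0.07819334 0.08027563 0.08190705]
  z0.016 15 [-0.0207 -0.0114] [-0.0134  0.0048]
  z0.024 65 [-0.0215  0.014 ] [-0.0192  0.0002]
  z0.032 65 [-0.0196  0.0162] [-0.0192 -0.0009]
  z0.040 70 [-0.0188  0.0165] [-0.0166  0.0017]
  z0.048 60 [-0.017   0.0184] [-0.0158  0.0032]
  z0.056 65 [-0.0139  0.0204] [-0.0141  0.0021]
```

Run:
```python
from h import *
ex=np.array([np.cos(-.1335),np.sin(-.1335)]);ey=np.array([-ex[1],ex[0]])
for f in('top1','side1','top3','side3'):
    D=np.load(f+'.npz');w=D['w'];q=w[...,:2]-[.499,-.0945];X=q@ex;Y=q@ey;Z=w[...,2]
    m=(abs(X)<.05)&(abs(Y)<.024)&(Z>.0165)&(Z<.025)
    h,b=np.histogram(X[m],np.arange(-.05,.05,.004)); print(f,'rails',[(round(v*1000),int(c)) for v,c in zip(b,h) if c])
    m=(abs(X)<.05)&(abs(Y)<.024)&(Z<.0165); h,b=np.histogram(Z[m],np.arange(.004,.0166,.002)); print('  bed z',h)
    m=(abs(X)<.035)&(abs(Y-.035)<.006)&(Z>.03)&(Z<.043);print('  backjaw x',np.percentile(X[m],[3,97]))
a=np.load('side3.npz')['px'][225:305,300:380,::-1]; b=np.load('top3.npz')['px'][225:275,325:375,::-1]
cv2.imwrite('pics/c4.png',np.hstack([cv2.resize(a,(400,400),interpolation=2),cv2.resize(b,(400,400),interpolation=2)])*1)
```

```text
top1 rails [(-50, 2), (-42, 2), (-34, 1), (-30, 21), (-26, 20), (-22, 1), (-10, 1), (-6, 2), (-2, 1), (2, 1), (10, 1), (22, 2), (26, 1), (30, 2), (38, 22), (42, 18)]
  bed z [  1   6  57 172 204 129]
  backjaw x [-0.01453772  0.02955845]
side1 rails [(-30, 29), (-26, 22), (34, 1), (38, 24), (42, 25)]
  bed z [  0   7  57 187 165  51]
  backjaw x [-0.01317544  0.03004671]
top3 rails [(-34, 1), (-30, 23), (-26, 18), (-22, 4), (-18, 3), (-14, 2), (-10, 1), (14, 1), (34, 2), (38, 24), (42, 17)]
  bed z [  0   6  28  81 112  68]
  backjaw x [-0.01468658  0.02952236]
side3 rails [(-30, 24), (-26, 28), (-22, 7), (-18, 6), (-14, 6), (22, 1), (34, 1), (38, 28), (42, 21)]
  bed z [  0   3  39 107  94  36]
  backjaw x [-0.01488075 -0.00857006]
```

View pics/c4.png

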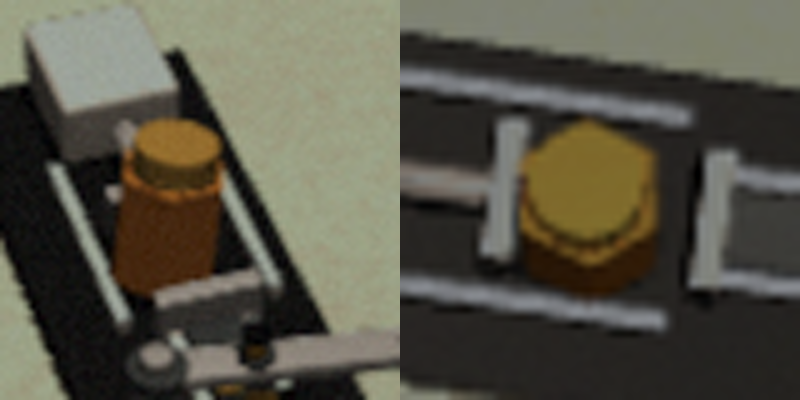

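The jar's foot is resting on the -x rail. The rails' inner edges are at X = -23 and +38 mm, so the nest is 7.5 mm farther in +x than the plate's centre line. I'll regrasp, lift clear, check the tilt and put it back in the right place.

```bash
cat >> h.py <<'E'
ex=np.array([np.cos(-.1335),np.sin(-.1335)]);ey=np.array([-ex[1],ex[0]])
nest=np.array([.499,-.0945])+.0075*ex+.001*ey
def at(x,y,z): return [*(nest+x*ex+y*ey),z]
def capfit(f=None):
    for n in('top','side'):
        s=snap(n); w=cloud(s); q=w[...,:2]-nest; X=q@ex;Y=q@ey;Z=w[...,2]; px=s['pixels'].astype(int)
        am=(px[...,0]>px[...,2]*1.7)&(px[...,0]>30)&(abs(X)<.05)&(abs(Y)<.05)
        print(n)
        for a in np.arange(.014,.15,.008):
            m=am&(Z>a)&(Z<=a+.008)
            if m.sum()>5: print('  z%.3f'%a,m.sum(),(np.percentile(X[m],[4,96])*1e3).round(1),(np.percentile(Y[m],[4,96])*1e3).round(1))
        if f: cv2.imwrite('pics/%s_%s.png'%(f,n),px[:,:,::-1])
E
python3 - <<'E'
from h import *
q=down(.39)
arm.movep(at(-.001,.008,.17),q); arm.move_l(at(-.001,.008,.0625),feed=.1)
arm.gripper_close(30); print(arm.current_finger_gap(),arm.current_grasp_force())
arm.move_l(at(-.001,.008,.10),feed=.08); print(arm.current_t(),arm.current_ft_force())
capfit('re')
a=cv2.imread('pics/re_side.png')[180:320,260:400];b=cv2.imread('pics/re_top.png')[200:300,300:400]
cv2.imwrite('pics/c5.png',np.hstack([cv2.resize(a,(400,400),interpolation=2),cv2.resize(b,(400,400),interpolation=2)]))
E
```

```text
0.16422436658600056 28.26974276918918
13.7083 [ 0.11565758 -0.15416662  0.0806322 ]
top
  z0.022 6 [-29.6 -26.2] [-3.8 12.7]
  z0.030 10 [-29.4 -11.2] [ 1.  23.7]
  z0.038 14 [-27.2 -12.1] [-1.4 23.8]
  z0.046 9 [-25.6 -18.7] [ 1.1 20.1]
  z0.054 12 [-24.6 -13.1] [-1.2 22.2]
side
  z0.014 14 [-28.   19.9] [-16.9   4.6]
  z0.022 42 [-29.8   7.8] [-18.2  -3.5]
  z0.030 59 [-27.5   7.2] [-30.8  -2.6]
  z0.038 52 [-26.4  10.1] [-21.8  -3.1]
  z0.046 66 [-25.8   8.7] [-21.9  -3.8]
  z0.054 60 [-23.4  17. ] [-22.5  -3.5]
  z0.062 89 [-20.9  15.6] [-22.1   3.7]
  z0.070 82 [-19.   19.3] [-19.1   6.4]
  z0.078 139 [-13.4  16.5] [-18.2  12.5][ WARN:0@3.761] global loadsave.cpp:1063 imwrite_ Unsupported depth image for selected encoder is fallbacked to CV_8U.
```

View pics/c5.png

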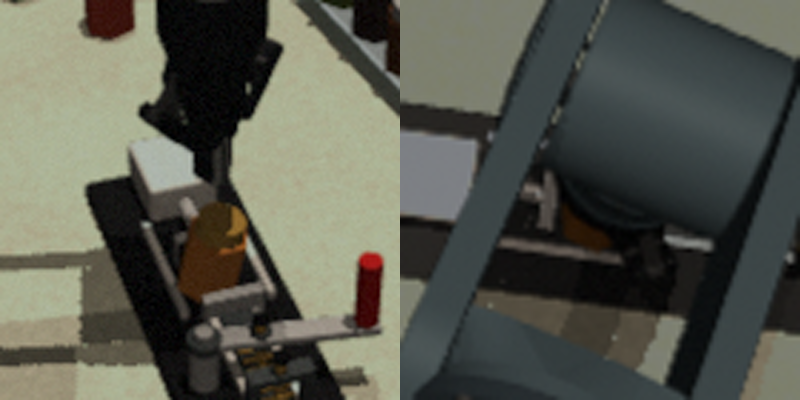

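The fingers slipped off the tilted cap, and the jar at (215,250) is still leaning on the rail. I'll back off and measure it again.

Run:
```python
from h import *
from scipy.optimize import least_squares
arm.let_go(); arm.move_l(at(-.001,.008,.2),feed=.2); arm.movep([.45,.15,.22],down(.39)); print(arm.current_t())
P=[]
for n in('top','side'):
    s=snap(n); w=cloud(s); np.savez(n+'6.npz',w=w,px=s['pixels'])
    px=s['pixels'].astype(int); q=w[...,:2]-nest; X=q@ex;Y=q@ey;Z=w[...,2]
    am=(px[...,0]>px[...,2]*1.6)&(px[...,0]>30)&(abs(X)<.05)&(abs(Y)<.045)&(Z>.016)&(Z<.1)
    am=cv2.erode(am.astype(np.uint8),np.ones((3,3)))>0
    P.append(np.stack([X[am],Y[am],Z[am]],1)); print(n,am.sum())
P=np.vstack(P); np.save('P6.npy',P)
def sdf(a,P):
    Rm=R.from_rotvec([a[3],a[4],0]).as_matrix()@R.from_rotvec([0,0,a[5]]).as_matrix()
    p=(P-a[:3])@Rm   # local, origin foot
    t=np.pi/2+np.pi/3*np.arange(6)
    h=(p[:,:2]@np.array([np.cos(t),np.sin(t)])).max(1)-.021
    body=np.maximum(h,np.maximum(-p[:,2],p[:,2]-.052))
    cap=np.maximum(np.hypot(p[:,0],p[:,1])-.0185,np.maximum(.052-p[:,2],p[:,2]-.066))
    return np.minimum(body,cap)
best=[]
for y in(-.4,0,.4):
  for tx in(-.2,.0,.2):
   for ty in(0,.25):
    r=least_squares(lambda a:sdf(a,P),[-.005,0,.014,tx,ty,y],loss='soft_l1',f_scale=.001,x_scale=[.01,.01,.01,.1,.1,.1]); best.append((r.cost*1e6,r.x.round(4)))
best.sort(key=lambda b:b[0]); [print(b) for b in best[:4]]
a=best[0][1];Rm=R.from_rotvec([a[3],a[4],0]).as_matrix();print('cap top',a[:3]+Rm@[0,0,.066],'tilt',np.hypot(a[3],a[4]))
imgs=[np.load('side6.npz')['px'][215:305,300:390,::-1],np.load('top6.npz')['px'][220:280,320:380,::-1]]
cv2.imwrite('pics/c6.png',np.hstack([cv2.resize(i,(400,400),interpolation=2) for i in imgs]))
```

```text
16.2083
top 235
side 488
(np.float64(491.4183111492178), array([-0.0085,  0.0034,  0.0158,  0.0562,  0.1838,  0.1624]))
(np.float64(491.4183153204829), array([-0.0085,  0.0034,  0.0158,  0.0562,  0.1838,  0.1624]))
(np.float64(491.41841463570887), array([-0.0085,  0.0034,  0.0158,  0.0561,  0.1838,  0.1625]))
(np.float64(491.4184339271493), array([-0.0085,  0.0034,  0.0158,  0.0561,  0.1838, -0.8847]))
cap top [ 0.00355625 -0.00028641  0.0805847 ] tilt 0.19220010405824445
```

View pics/c6.png

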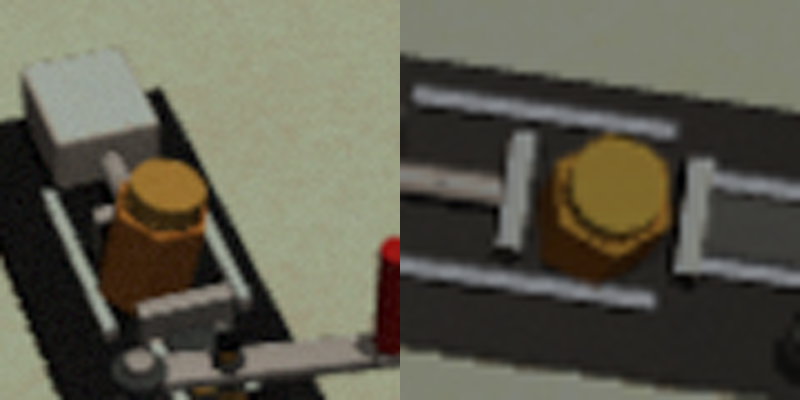

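The fit puts the foot at (-8.5, 3.4) mm with a 0.19 rad lean toward +x, so the corner is on the rail. I'll regrasp deeper, across the flats (pad direction -0.36 rad from clamp x). The fingers stay clear of the jaws there.

```bash
cat >> h.py <<'E'
from scipy.optimize import least_squares
def sdf(a,P):
    Rm=R.from_rotvec([a[3],a[4],0]).as_matrix()@R.from_rotvec([0,0,a[5]]).as_matrix()
    p=(P-a[:3])@Rm
    t=np.pi/2+np.pi/3*np.arange(6)
    h=(p[:,:2]@np.array([np.cos(t),np.sin(t)])).max(1)-.021
    body=np.maximum(h,np.maximum(-p[:,2],p[:,2]-.052))
    cap=np.maximum(np.hypot(p[:,0],p[:,1])-.0185,np.maximum(.052-p[:,2],p[:,2]-.066))
    return np.minimum(body,cap)
def jarfit(z0=.012,save=None):
    P=[]; im=[]
    for n in('top','side'):
        s=snap(n); w=cloud(s); px=s['pixels'].astype(int); q=w[...,:2]-nest; X=q@ex;Y=q@ey;Z=w[...,2]
        am=(px[...,0]>px[...,2]*1.6)&(px[...,0]>30)&(abs(X)<.05)&(abs(Y)<.045)&(Z>.016)&(Z<z0+.085)
        am=cv2.erode(am.astype(np.uint8),np.ones((3,3)))>0
        P.append(np.stack([X[am],Y[am],Z[am]],1)); im.append(s['pixels'][220:290,315:385,::-1] if n=='top' else s['pixels'][205:305,290:390,::-1])
    if save: cv2.imwrite('pics/'+save,np.hstack([cv2.resize(i,(400,400),interpolation=2) for i in im]))
    P=np.vstack(P)
    b=min((least_squares(lambda a:sdf(a,P),[0,0,z0,0,ty,y],loss='soft_l1',f_scale=.001,x_scale=[.01,.01,.01,.1,.1,.1]) for y in(-.4,0,.4) for ty in(0,.2)),key=lambda r:r.cost)
    print('jar n=%d cost %.1f'%(len(P),b.cost*1e6),b.x.round(4)); return b.x
E
python3 - <<'E'
from h import *
q=down(-.495)
arm.movep(at(-.003,.0017,.18),q); arm.move_l(at(-.003,.0017,.046),feed=.1)
print(arm.current_ft_force())
arm.gripper_close(25); print(arm.current_finger_gap(),arm.current_grasp_force(),arm.current_ft_force())
arm.move_l(at(-.003,.0017,.09),feed=.05); print(arm.current_finger_gap(),arm.current_t(),arm.current_ft_force())
jarfit(.05)
E
```

```text
[1.12826883 0.39700404 0.38603312]
0.4780048881661728 24.98621063277824 [ 0.94743708 -1.16163346  3.37473088]
0.4799405287388432 20.3 [-0.17398079 -1.03082052 -0.98263269]
jar n=562 cost 373.2 [-0.0101  0.0034  0.0588  0.0202  0.1685  0.1422]
```

The jar is held but still tilted 0.17 rad in the hand, with its foot at (-10, 3.4) mm. Over the bed's centre, its +x foot edge will land first and it will drop upright when released. I'll shift to suit and lower until contact.

Run:
```python
from h import *
q=down(-.655)
arm.move_l(at(.0066,-.0028,.09),feed=.05,orientation=q); print(arm.current_ft_force())
arm.move_l(at(.0066,-.0028,.056),feed=.04)
hit=arm.move_l(at(.0066,-.0028,.0435),feed=.012,max_force=5)
print(hit,arm.current_eef_pos(),arm.current_ft_force(),arm.current_finger_gap())
arm.let_go(); arm.pause(.3); p=arm.current_eef_pos()
arm.move_l([p[0],p[1],.2],feed=.15); arm.movep([.45,.15,.22],down(-.3)); print(arm.current_t())
jarfit(.012,'c7.png')
```

```text
[ 0.49203176  0.18028187 -1.27524792]
True [ 0.51249621 -0.09824754  0.04560231] [-2.16916975  0.2953576   5.01478598] 0.47944643346611565
25.5667
jar n=655 cost 441.1 [ 0.0001 -0.0003  0.0122  0.0142 -0.0046  0.0133]
```

View pics/c7.png

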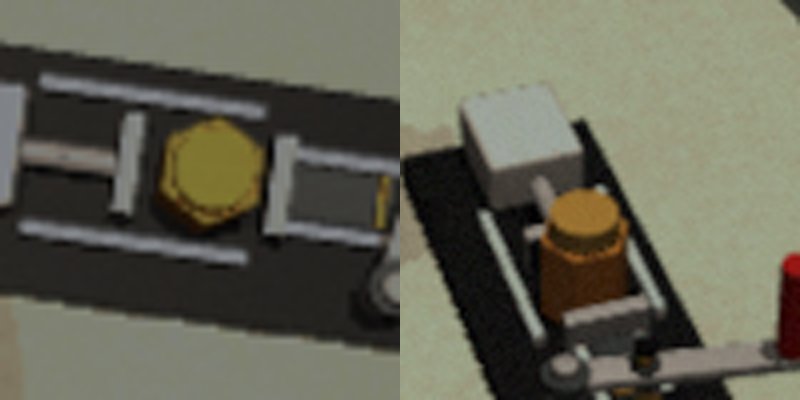

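The jar now stands upright at the nest centre: fit (0.1, -0.3) mm, z 12.2 mm, yaw 0.013. Next I'll grip the handle post with the pads closing tangentially, find the rest stop and do the first stroke.

```bash
cat > lev.py <<'E'
from h import *
HZ=.094; hand=np.array([.5645,-.2112]); ph0=-.1335-.195
piv=hand-.115*np.array([np.cos(ph0),np.sin(ph0)])
def pose(a,z=HZ):
    f=ph0+a; return [*(piv+.115*np.array([np.cos(f),np.sin(f)])),z],down(f-np.pi/2)
def tang():
    f=np.array(arm.current_ft_force()); p=np.array(arm.current_eef_pos())[:2]-piv; ph=np.arctan2(p[1],p[0])
    return f[:2]@[-np.sin(ph),np.cos(ph)], f[:2]@[np.cos(ph),np.sin(ph)], ph-ph0
def go(a0,a1,n=3,feed=.08,mf=None):
    for a in np.linspace(a0,a1,n+1)[1:]:
        p,q=pose(a)
        if arm.move_l(p,feed=feed,orientation=q,max_force=mf): return True
    return False
def rd(): arm.pause(.15); return np.round(np.mean([tang() for _ in range(3)],0),3)
E
python3 - <<'E'
from lev import *
p,q=pose(0,.19); arm.movep(p,q); arm.move_l(pose(0)[0],feed=.12); print('free',rd())
arm.gripper_close(20); print('gripped',rd(),arm.current_finger_gap())
h=go(0,-.05,1,.02,4); print('rest',h,rd())
a0=tang()[2]; go(a0,a0+.02,1,.03); print('zero',rd(),arm.current_t())
h=go(a0+.02,a0+.365,3,.08,10); print('end',h,rd(),rd(),arm.current_t())
h=go(a0+.365,a0+.012,3,.08,10); print('back',h,rd(),arm.current_t())
open('a0','w').write(str(a0)); jarfit()
E
```

```text
free [ 0.811 -0.149 -0.001]
gripped [ 0.652 -0.895  0.   ] 0.1903179252898565
rest True [ 0.949  1.439 -0.022]
zero [-0.123  0.881 -0.002] 29.7833
end False [ 0.688 -4.432  0.341] [-0.708 -4.509  0.34 ] 31.0333
back False [-0.412 -0.185 -0.008] 32.1333
jar n=634 cost 445.3 [ 3.0000e-04  4.3000e-03  1.2200e-02  6.0000e-04 -9.6000e-03  1.0406e+00]
```

Run:
```python
from lev import *
a0=float(open('a0').read())
for i in range(3):
    h=go(a0+.012,a0+.372,3,.08,11); e=rd(); print('end',h,e,rd(),arm.current_t())
    b=go(a0+.372,a0+.012,3,.08,11); print('back',b,rd(),arm.current_t())
    jarfit()
    if h or b or e[0]<-2.3: break
```

```text
end False [-0.305 -4.228  0.352] [-0.252 -5.536  0.352] 33.5083
back False [ 0.044 -0.802 -0.007] 34.6333
jar n=604 cost 456.6 [-2.0000e-04  1.5700e-02  1.2200e-02  2.5200e-02  1.0000e-03  1.0502e+00]
end False [-0.286 -4.643  0.352] [ 0.183 -4.75   0.352] 36.0083
back False [-0.637 -0.115 -0.007] 37.1333
jar n=611 cost 429.8 [ 0.0002  0.025   0.0123  0.014  -0.0087 -0.0237]
end False [-2.967 -4.022  0.348] [-2.133 -4.639  0.347] 38.5083
back False [ 0.687  0.072 -0.007] 39.6333
jar n=535 cost 426.0 [-8.0000e-04  3.1300e-02  1.2100e-02  1.6000e-03  8.3000e-03  1.0642e+00]
```

The fourth stroke ended with about 2.5 N: the spring has just been met, but that is below the 3.5 N mark, so the grip after settling would be around 5 N. One more tooth should give about 20–24 N.

Run:
```python
from lev import *
a0=float(open('a0').read())
h=go(a0+.012,a0+.374,3,.06,15); print('end',h,rd(),rd(),arm.current_t())
b=go(a0+.374,a0+.008,3,.06,15); print('back',b,rd(),arm.current_t())
jarfit(save='c8.png')
```

```text
end False [-8.069 -3.619  0.338] [-7.382 -3.98   0.337] 41.1833
back False [-0.439 -0.535 -0.011] 42.4833
jar n=430 cost 1543.5 [-0.0245  0.0011  0.0362 -0.3332  0.3416 -0.6119]
```

```bash
sed -i 's/(abs(Y)<.045)&(Z>.016)/(abs(Y-.035)<.05)\&(Z>.016)/; s/\[0,0,z0,0,ty,y\]/[0,.03,z0,0,ty,y]/' h.py
python3 - <<'E'
from h import *
jarfit(save='c8.png'); print(arm.current_t())
E
```

```text
jar n=569 cost 447.5 [ 0.      0.0411  0.0122  0.0107 -0.0066  0.9931]
42.6833
```

View pics/c8.png

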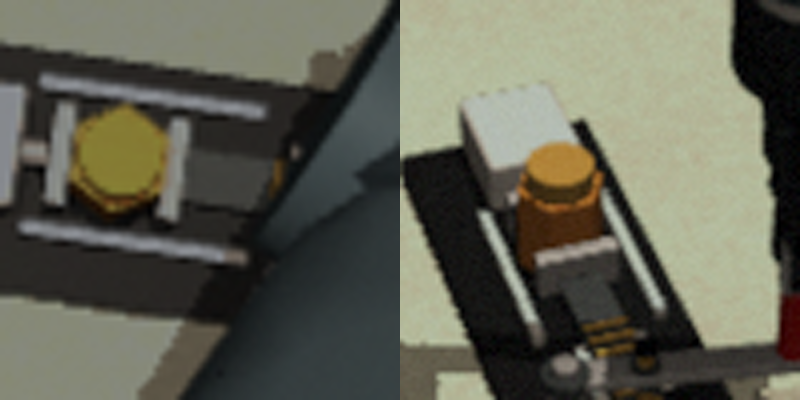

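The jar is upright and clamped at y = 41 mm. It moved 10 mm on the last tooth and held there with the lever back. I'll release the handle, move clear and hand in.

Run:
```python
from lev import *
arm.let_go(); p=arm.current_eef_pos(); arm.move_l([p[0],p[1],.2],feed=.12); arm.movep([.40,.1,.3],down(-1.0)); arm.pause(.3)
w=cloud(snap('top')); m=(w[...,2]>.1)&(w[...,2]<.12)&(abs(w[...,0]-.56)<.05)&(abs(w[...,1]+.2)<.06)
print('handle',m.sum(),w[m].mean(0),arm.current_ft_force()); jarfit(); print(arm.current_t(),arm.finish_job())
```

```text
handle 51 [ 0.56384428 -0.21125962  0.11248943] [ 0.66500635 -1.04704964 -0.16072566]
jar n=563 cost 426.7 [ 0.0004  0.0399  0.0122 -0.0105 -0.0114 -0.057 ]
the job is handed in; nothing more can be done
46.2167 None
```

The job is handed in at 46 s of the 67 s: the jar stands upright in the clamp, held after 5 strokes with an estimated 17–30 N (handle force only, so the 28 N limit isn't confirmed), and the lever is at rest with the hand clear; the first placing landed on a rail and had to be redone.

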